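# Fold a carton's end flaps level and slide its glue ring under the nozzle

## Robot

A 6-joint arm with a two-finger parallel gripper is mounted at the origin on the work surface. World frame = base frame: x ahead of the robot, y to its left, z up, the work surface at z = 0. Lengths are in mm, angles in rad, forces in N, time in s.
With the tool pointing down it reaches from about 400 to 825 mm from the base axis. Payload 7 kg.
Tool frame: the origin (TCP) lies midway between the tips of the shut fingers; the grasp point (between the pads) lies 19 mm behind it; z points along the fingers, y is the line along which they close (so a half turn about z gives the same grasp; the last joint's range is limited). The gripper opens to 88 mm and grips with 3 to 60 N. Pads are 19 mm wide; open, the fingers measure 130 mm over their backs; the gripper's body (78 mm by 193 mm) begins 47 mm behind the grasp point.
Start: joints at [0.288, 0.359, 0.012, 0, -1.224, -0.288], TCP at [674.978, -0.019, 201.361] pointing down, gripper open.
Joint ranges: [-3.07, 3.07], [-1.43, 2.12], [-1.02, 1.25], [-3.03, 1.67], [-3.05, -0], [-3.03, 3.03]. Speed limits (rad/s): [2.39, 2.39, 3.01, 3.14, 3.14, 3.14].

## Interface

Orientations are given as a rotation vector (axis times angle).
In Python, from bench import bot gives the robot as it stands. The module is installed in compiled form; this text tells all that it offers.
- The arm moves only by the shell command python3 -m handwheel 'ROWS'. ROWS is JSON, a list of rows, each a list of 7 numbers: the opening, from -1 (shut) to 1 (fully open), then the shift along the tool's x, y, z normalised to -1 to 1, where 1 is 50 cm, then the turn, a rotation vector about the tool's x, y, z normalised to -1 to 1, where 1 is 180 degrees. A call has 1 to 12 rows; each row is the pose to reach, as a shift and turn from the pose commanded when the call began, along the tool's axes at that moment, turning the shorter way round; what a row does not reach only later rows make up. A row lasts 1/12 s, in which the tool goes at most 41.7 mm and 7.16 degrees, less where a joint would pass 70% of its speed; a pose out of reach is approached as far as the arm can. A call with a number of a shift or a turn outside -1 to 1 is refused whole. A call with a gripper value outside its range is refused whole. The fingers move at their own pace and stop on an object; the grip force is fixed at half the most. Time passes only in rows, so rows that repeat a pose let the fingers close. It gives the time, the measured TCP pose, the force, the opening and the grip force at its end, in the units of the state.
- bot.get_state(): the state, without advancing time (a new reading comes with each control period).
- bot.get_image(name): name is "scene" or "side" or "wrist"; returns the picture (420x560x3 uint8, red, green, blue); there is no depth.
- bot.get_calibration(name): a dict with "fx", "fy", "cx", "cy" (pixels), "rvec" (rotation vector, rad) and "tvec" (3), from world to camera coordinates, as OpenCV has them; the wrist camera has in their place "tool_from_camera" (4x4, takes a point from camera to tool coordinates, whose origin is the TCP and whose axes are the flange's). Camera axes: x right, y down, z forward; pixel columns grow to the right and rows downward; lengths in mm; the calibration is good to about 2 mm. A picture is of the moment at which its call begins: read the wrist's pose just before it. get_calibration takes no time and is no camera call.
- bot.finish_job(): hands the job in; it is judged then, once.
Trained networks look in the newest picture that a camera, given by its name, has taken for a name from the list of things; names that differ only in an ending like _2 or _b are one class to them, and where a whole thing is asked for, a point or a joint stands for the part that bears it (a point fixed in the world has none). Each returns a list of dicts, best first, with "confidence" (0 to 1); they miss things now and then, are a little off and sometimes report something else, mostly with a low value. They report only what shows in the picture. A call takes as long as a camera call.
- bot.cut_out(camera, target): "region" (420x560 bool, what is visible of it) and "bbox" ([left, top, width, height] in pixels, round what is visible of it).
The state is a dict: "time": time; "joint_positions": joint angles; "dq": joint speeds; "effort": joint torques, N m; "tool_pos": TCP position; "orientation": TCP orientation; "ft_force": force on the tool from outside, world axes, zero at the start; "torque": the same for the moment, N m; "gripper_width": finger opening in mm; "grasp_force": force on a finger pad.
Only numpy, scipy, OpenCV 4.12 (cv2) and the standard library are available. Lean on these libraries where they do the work, as an engineer would, in place of code of your own. Each camera call takes 0.05 s, during which the arm holds its last target. There are 200 camera calls.

## Task

Get the packed carton ready for its first dot of glue: fold its two short end flaps inwards so that each lies level across the opening, neither standing up nor pushed down inside, then slide the carton along the bench, without lifting it, until the printed ring on its right-hand short flap (right as seen from the robot) is centred under the tip of the glue gun's nozzle. Leave the two long flaps hanging down as they are. Don't bump the glue gun, and leave the other things on the bench where they lie.

Things in the scene. Friction and masses are not known exactly. Their poses are not given: they have to be found in the camera images.
- carton: Brown open carton, loose, 0.4 to 0.8 kg, friction on bench about 0.6. Origin: centre of its underside. Outside 150 mm on its x (away from the robot), 280 mm on y (to the robot's left), 100 mm high; walls 5 mm. White label on its left end wall. Fixed inside it: a grey instrument in white foam, within 45 mm of the middle in x, at most 62 mm above the bench.
- carton_rim (a point): Middle of the top edge of the carton's near (-x) long wall, 100 mm up, midway through wall and hanging long flap, which pressed together are 11.5 mm thick. It can be pinched from above, one finger inside and one outside: with the short flaps level the opening stays free for 60 mm to either side of this point along y.
- flap_left (a joint): Fold angle (rad) of the short flap at the left (+y) end: 0 level across the opening, positive raised, 1.57 upright, more leaning outwards, negative pushed inside (to -0.4). Stiff board 144 mm wide along carton x, 75 mm from crease to free edge, 5 mm thick. Stiff crease (0.06 N m to turn it, 1 N at 60 mm), no stop at level, no spring: it stays where left.
- flap_left_hinge (a point): Middle of the left flap's crease, on the hinge axis (which runs along carton x), in the mid-thickness of the flap: at carton (0, 137.5, 102.5) mm. When level the flap's upper face is 105 mm above the bench.
- flap_right (a joint): The same for the short flap on the carton's right (-y) end.
- flap_right_hinge (a point): Middle of the right flap's crease, on its hinge axis: at carton (0, -137.5, 102.5) mm.
- flap_right_ring (a point): Centre of the black ring, 32 mm across with a dot in its middle, printed on the right flap's upper (when raised: outer) face, 37.5 mm from the crease and midway along its width; when level it is at carton (0, -100, 105) mm. The left flap has such a ring too, which is not wanted now.
- long_near (a joint): Fold angle (rad) of the long flap at the near (-x) side: 0 = hanging straight down against the outside of the wall, growing as it is lifted outwards and up; at the start 0.06 to 0.22. 276 mm long, 75 mm deep, 5 mm thick, creased at the wall's top edge, as stiff as the short flaps; at 0 its outer face is 81 mm from the carton's middle.
- long_far (a joint): The same for the long flap at the far (+x) side.
- glue_gun: Glue gun fixed to the bench right of the carton. Origin: on the bench under the nozzle tip. Above the brass nozzle a valve block 32 x 36 mm, 153 to 213 mm high (a black stub reaches 66 mm to its +x), and an orange tank 72 mm across up to 340 mm. A bar 235 mm high leads along its -y to a post 160 mm away, 354 mm tall, whose base plate begins 105 mm from the nozzle. Free bench below.
- nozzle_tip (a point): Lower end of the nozzle, 120 mm above the bench: 15 mm over a level flap.
- tape_dispenser: Black desk tape dispenser with a brown roll, 150 x 62 x 92 mm, loose; origin under its middle.
- cutter: Yellow box cutter lying down, 165 x 24 x 20 mm, loose; origin under its middle.
- marker_pen: Blue marker pen with black cap lying down, 118 x 17 x 20 mm, loose; origin under its middle.
- instrument: Grey boxed instrument with black display and two knobs, 80 x 150 x 56 mm, loose; origin under its middle.
- accessory_box: Small white box, 60 x 90 x 40 mm, loose; origin under its middle.
- label_roll: White roll of labels standing on its end face, 90 mm across, 50 mm high, loose; origin under its middle.
- parts_bin: Blue open parts bin, 160 x 100 x 75 mm, loose; origin under its middle.

How it is judged (in metres and radians):
On the way, in this order (a step that is already met when the one before it is completed fails the run):
1. both short flaps are folded level (within 0.1 rad) (value of joint flap_left between -0.1 and 0.1 rad and value of joint flap_right between -0.1 and 0.1 rad), for 0.2 s.
2. the ring on the right flap is under the nozzle tip (within 12 mm) (horizontal distance between flap_right_ring and nozzle_tip below 0.012 m), for 0.2 s.
At the end, for the whole second after the job is handed in: Both short flaps are level within 0.1 rad (about 6 degrees) up or down, the centre of the right flap's ring is within 12 mm, measured horizontally, of the nozzle tip, both long flaps still hang (within 0.6 rad of the walls), and the carton stands flat and at rest on the bench, released (all of step 1 and horizontal distance between flap_right_ring and nozzle_tip below 0.012 m and value of joint each of long_near, long_far below 0.6 rad and angle between carton's own z axis and vertical below 0.04 rad and height (world z) of carton below 0.006 m and linear speed of carton below 0.01 m/s); the robot touches nothing.
It fails at once if the glue gun is bumped (more than 2 N) (contact force between glue_gun and anything else above 2 N).
It fails at once if the carton is lifted (more than 15 mm) or tipped (more than 0.15 rad) (height (world z) of carton above 0.015 m or angle between carton's own z axis and vertical above 0.15 rad).
It fails at once if another loose thing on the bench is moved by more than 20 mm (distance of any of tape_dispenser, cutter, marker_pen, instrument, accessory_box, label_roll, parts_bin from where it was at the start of the episode above 0.02 m).
It also fails if it takes over 64 s, if anything falls off the work surface, if the arm or the gripper's body presses on something with over 40 N, if the wrist force passes 120 N, or if a joint passes its speed limit or range.

## Working session

There is one attempt and no reset: what is moved stays moved. The work goes in short steps, Python scripts to look and compute and a shell command to move; the robot and the scene stay as the last step left them, time stands still between calls to the robot, and variables do not carry over. Pictures are saved under pics/ and viewed, at most 10 in all, crops included, and the job is handed in when it is done.

```bash
mkdir -p pics; python3 - <<'E'
from bench import bot
import cv2,numpy as np
s=bot.get_state();print({k:np.round(v,3).tolist() for k,v in s.items()})
for n in("scene","side"):
    im=bot.get_image(n);cv2.imwrite(f"pics/{n}0.png",cv2.cvtColor(im,cv2.COLOR_RGB2BGR))
    c=bot.get_calibration(n);print(n,{k:np.round(v,3).tolist() for k,v in c.items()})
    R=cv2.Rodrigues(np.array(c["rvec"]))[0];print("cam pos",(-R.T@np.array(c["tvec"])).round())
print(bot.get_calibration("wrist"))
E
```

```text
{'time': 0.0, 'joint_positions': [0.288, 0.359, 0.011, -0.0, -1.224, -0.288], 'dq': [0.001, 0.001, 0.001, 0.001, 0.001, 0.001], 'effort': [-0.001, -58.273, 29.306, 6.997, 0.007, -0.0], 'tool_pos': [674.472, -0.03, 200.419], 'orientation': [2.22, -2.221, -0.002], 'ft_force': [0.273, -0.547, 0.129], 'torque': [-0.033, 0.008, 0.005], 'grasp_force': 0.0, 'gripper_width': 87.424}
scene {'fx': 450.599, 'fy': 450.599, 'cx': 284.439, 'cy': 212.491, 'rvec': [1.549, 1.932, -0.873], 'tvec': [1.88, -280.29, 1685.648]}
cam pos [1412.  319.  908.]
side {'fx': 454.302, 'fy': 454.302, 'cx': 271.418, 'cy': 212.424, 'rvec': [0.17, -2.847, 1.182], 'tvec': [555.448, 42.731, 1278.059]}
cam pos [437. 936. 937.]
{'fx': 357.6382546637054, 'fy': 357.6382546637054, 'cx': 278.59208102524343, 'cy': 208.23913832295304, 'tool_from_camera': array([[ 6.80336326e-04, -9.66196156e-01, -2.57807149e-01,
         6.96560786e+01],
       [ 9.99999758e-01,  6.20009467e-04,  3.15295363e-04,
        -6.63894471e-01],
       [-1.44794295e-04, -2.57807301e-01,  9.66196344e-01,
        -1.83306048e+02],
       [ 0.00000000e+00,  0.00000000e+00,  0.00000000e+00,
         1.00000000e+00]])}
```

View pics/scene0.png

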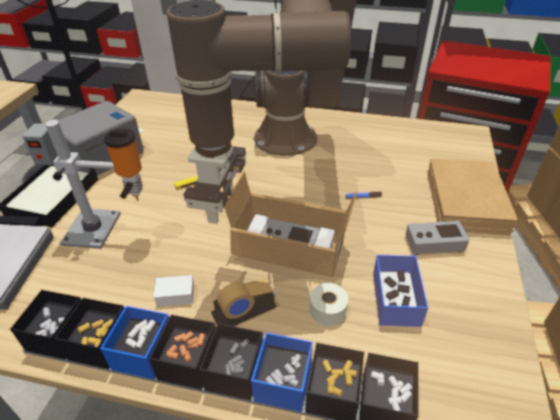

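View pics/side0.png

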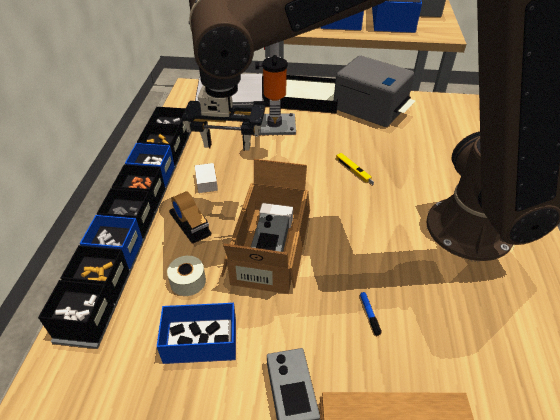

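The scene picture shows the carton at about (290,235). Its right flap is upright at (240,200), its left flap leans out at (348,220), and the nozzle is near (125,195). In the side picture the carton is at (270,235) and the gun at (275,100). I'll zoom in on these.

```bash
python3 - <<'E'
import cv2,numpy as np
a=cv2.imread("pics/scene0.png");b=cv2.imread("pics/side0.png")
z=lambda i,x,y,w,h,s:cv2.resize(i[y:y+h,x:x+w],None,fx=s,fy=s,interpolation=cv2.INTER_CUBIC)
o=np.zeros((600,800,3),np.uint8)
p=z(a,215,170,150,110,5);o[:550,:750]=p;cv2.imwrite("pics/c1.png",o[:550,:750])
o[:]=0
o[:600,:400]=z(b,222,150,100,150,4)
o[:300,400:]=z(a,90,120,80,60,5)[:300]
o[:300,400:]=z(a,90,150,80,60,5)
o[300:,400:]=z(b,235,85,80,60,5)
cv2.imwrite("pics/c2.png",o)
E
```

```text
(no output)
```

View pics/c1.png

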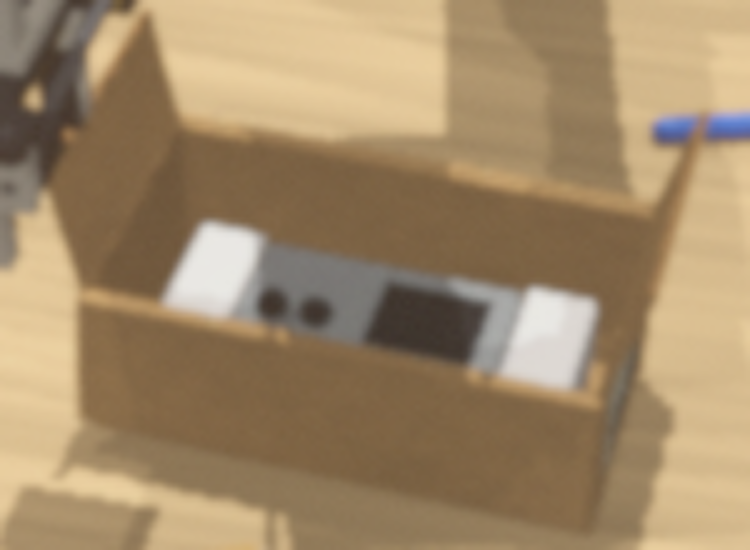

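View pics/c2.png

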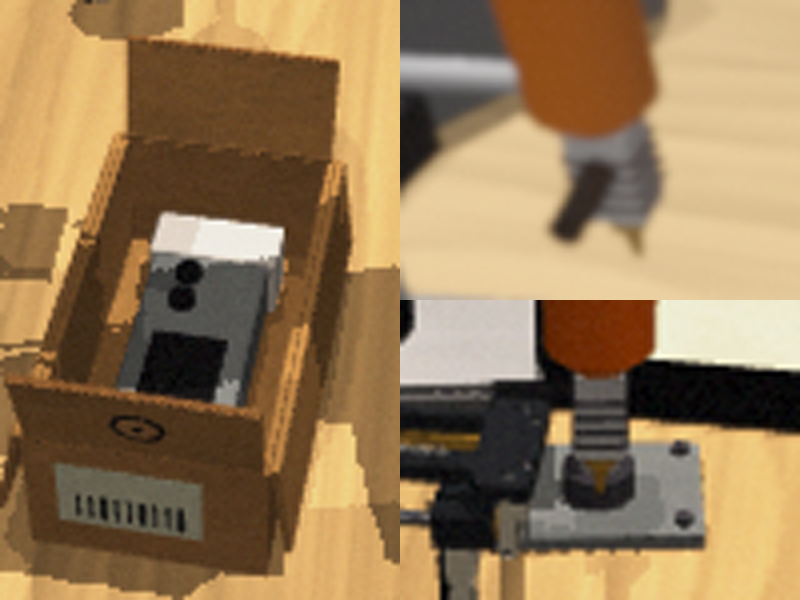

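Nozzle tip: about (137.6,200.2) in the scene picture and (274.6,123.1) in the side picture. The flap corners, bottom corners and left ring (side, about (256,257)) are clear enough for a model fit.

```bash
cat > h.py <<'E'
import numpy as np,cv2
from scipy.optimize import least_squares
from bench import bot
C={n:bot.get_calibration(n) for n in("scene","side")}
def proj(n,P):
    c=C[n];K=np.array([[c["fx"],0,c["cx"]],[0,c["fy"],c["cy"]],[0,0,1]])
    return cv2.projectPoints(np.array(P,float).reshape(-1,3),np.array(c["rvec"]),np.array(c["tvec"]),K,None)[0].reshape(-1,2)
def flap(side,x,s,n,th):
    # local point on flap: side -1 right,+1 left
    y=137.5-(s*np.cos(th)-n*np.sin(th)); return [x,side*y,102.5+s*np.sin(th)+n*np.cos(th)]
def world(q,P):
    c,s=np.cos(q[2]),np.sin(q[2]);P=np.array(P,float).reshape(-1,3)
    return np.c_[q[0]+c*P[:,0]-s*P[:,1],q[1]+s*P[:,0]+c*P[:,1],P[:,2]]
E
python3 - <<'E'
from h import *
f=lambda x0,y0,s,X,Y:(x0+(X+.5)/s-.5,y0+(Y+.5)/s-.5)
nz=[("scene",f(90,150,5,240,253)),("side",f(235,85,5,200,192))]
r=least_squares(lambda p:np.r_[np.concatenate([proj(n,p)[0]-uv for n,uv in nz]),(p[2]-120)/3],[600,-200,120])
print("nozzle",r.x.round(1),r.fun.round(2))
A=lambda X,Y:f(215,170,5,X,Y);B=lambda X,Y:f(222,150,4,X,Y)
K=[("scene",A(148,12),-1,-72,75,0),("scene",A(52,188),-1,72,75,0),("scene",A(180,125),-1,-72,0,0),("scene",A(85,290),-1,72,0,0),
("scene",A(700,120),1,-72,75,0),("scene",A(655,210),1,-72,0,0),
("side",B(136,430),1,0,37.5,2.5),("side",B(10,383),1,72,75,0),("side",B(262,412),1,-72,75,0),
("side",B(130,40),-1,72,75,0),("side",B(340,62),-1,-72,75,0),("side",B(122,138),-1,72,0,0),("side",B(340,165),-1,-72,0,0),
("side",B(35,540),0,75,140,0),("side",B(270,573),0,-75,140,0),("scene",A(590,530),0,75,140,0)]
def res(q):
    o=[]
    for n,uv,sd,a,b,c in K:
        P=flap(sd,a,b,c,q[3] if sd<0 else q[4]) if sd else [a,b,c]
        o.append(proj(n,world(q,P))[0]-uv)
    return np.concatenate(o)
r=least_squares(res,[680,80,0,1.5,2],loss="soft_l1")
print(r.x.round(3));print(res(r.x).reshape(-1,2).round(1).tolist())
E
```

```text
nozzle [ 582.5 -280.1  119.9] [ 0.17  0.28  0.14 -0.38 -0.03]
[ 5.48026e+02  1.36537e+02 -6.30000e-02  1.72500e+00  1.83800e+00]
[[0.4, -0.3], [-0.2, -2.5], [-0.5, -1.1], [-0.1, -0.5], [1.5, -1.9], [0.5, -0.4], [0.9, -0.3], [-0.5, -1.1], [0.4, 0.5], [-1.3, -0.5], [-0.6, -0.1], [0.8, -1.4], [-2.4, -2.1], [-0.5, 0.1], [-0.4, 0.7], [0.8, 0.9]]
```

```bash
python3 -m handwheel '[[-1,0.03,0.07,0,0,0,0.01],[-1,0.06,0.14,0,0,0,0.02],[-1,0.096,0.21,0,0,0,0.02],[-1,0.096,0.276,0,0,0,0.02],[-1,0.096,0.276,0,0,0,0.02],[-1,0.096,0.276,0.04,0,0,0.02],[-1,0.096,0.276,0.09,0,0,0.02],[-1,0.096,0.276,0.09,0,0,0.02]]'
cat >> h.py <<'E'
Q=[548.0,136.5,-0.063]
def where(q=Q):
    s=bot.get_state();p=np.array(s["tool_pos"]);c,n=np.cos(q[2]),np.sin(q[2]);d=p-[q[0],q[1],0]
    from scipy.spatial.transform import Rotation as R
    print("t",round(s["time"],2),"world",p.round(1),"carton",np.round([c*d[0]+n*d[1],-n*d[0]+c*d[1],p[2]],1),"toolx",R.from_rotvec(s["orientation"]).as_matrix()[:,0].round(3),"F",np.round(s["ft_force"],1))
E
python3 - <<'E'
from h import *
where()
for n in("scene","side"): bot.get_image(n)
for o in "cutter marker_pen accessory_box tape_dispenser".split():
  for n in("scene","side"):
    d=bot.cut_out(n,o)
    if not d: continue
    c=C[n];R=cv2.Rodrigues(np.array(c["rvec"]))[0];o0=-R.T@np.array(c["tvec"])
    x,y,w,h=d[0]["bbox"];v,u=np.nonzero(d[0]["region"])
    out=[]
    for i in(u.argmin(),u.argmax(),v.argmin(),v.argmax()):
        r=R.T@[(u[i]-c["cx"])/c["fx"],(v[i]-c["cy"])/c["fy"],1];out.append((o0+r*(10-o0[2])/r[2])[:2].round().tolist())
    print(o,n,round(d[0]["confidence"],2),out)
E
```

```text
time: 0.77
tool_pos: [533.9, -48.1, 152.4]
orientation: [2.146, -2.288, -0.007]
ft_force: [-1.4, -0.4, -0.3]
gripper_width: 39.8
grasp_force: 0.0
t 0.77 world [533.9 -48.1 152.4] carton [  -2.5 -185.2  152.4] toolx [-0.064 -0.998  0.   ] F [-1.4 -0.4 -0.3]
cutter scene 0.46 [[359.0, -286.0], [348.0, -235.0], [330.0, -252.0], [382.0, -269.0]]
cutter side 0.58 [[379.0, -278.0], [262.0, -155.0], [369.0, -290.0], [275.0, -149.0]]
marker_pen scene 0.5 [[297.0, 260.0], [263.0, 370.0], [263.0, 345.0], [316.0, 266.0]]
marker_pen side 0.55 [[308.0, 269.0], [262.0, 361.0], [303.0, 262.0], [274.0, 377.0]]
accessory_box scene 0.72 [[791.0, -159.0], [733.0, -78.0], [726.0, -122.0], [823.0, -136.0]]
accessory_box side 0.93 [[828.0, -165.0], [746.0, -105.0], [789.0, -184.0], [784.0, -49.0]]
tape_dispenser scene 0.85 [[812.0, -1.0], [722.0, 136.0], [689.0, 91.0], [840.0, 56.0]]
tape_dispenser side 0.89 [[854.0, 33.0], [720.0, 102.0], [832.0, -44.0], [756.0, 151.0]]
```

```bash
python3 -m handwheel '[[-1,-0.03,0,0,0,0,0],[-1,-0.05,0,0,0,0,0],[-1,-0.071,0,0,0,0,0],[-1,-0.09,0,0,0,0,0],[-1,-0.109,0,0.001,0,0,0],[-1,-0.123,0,0.007,0,0,0],[-1,-0.137,0,0.015,0,0,0],[-1,-0.148,0,0.025,0,0,0],[-1,-0.159,0,0.037,0,0,0],[-1,-0.167,0,0.05,0,0,0],[-1,-0.174,0,0.064,0,0,0],[-1,-0.174,0,0.064,0,0,0]]'
python3 - <<'E'
from h import *
where()
for n in("scene","side"):
    cv2.imwrite(f"pics/{n}1.png",cv2.cvtColor(bot.get_image(n),cv2.COLOR_RGB2BGR))
a=cv2.imread("pics/scene1.png")[150:300,190:390];b=cv2.imread("pics/side1.png")[150:300,190:390]
cv2.imwrite("pics/d1.png",cv2.resize(np.hstack([a,b]),None,fx=2,fy=2,interpolation=cv2.INTER_CUBIC))
E
```

```text
time: 2.27
tool_pos: [541.4, 39.0, 122.4]
orientation: [2.149, -2.288, -0.002]
ft_force: [-0.6, 0.1, -0.7]
gripper_width: 0.5
grasp_force: 0.0
t 2.27 world [541.4  39.  122.4] carton [ -0.4 -97.7 122.4] toolx [-0.063 -0.998  0.001] F [-0.6  0.1 -0.7]
```

View pics/d1.png

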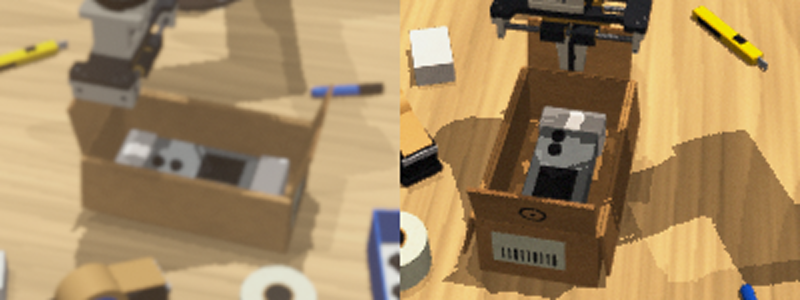

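The left half of this picture seems to show the right flap still standing at (90,120), but the fingers should be past it. I need a closer look.

```bash
python3 - <<'E'
from h import *
a=cv2.imread("pics/scene1.png")[160:260,205:305];b=cv2.imread("pics/side1.png")[140:240,230:330]
# predicted tcp pixels
p=np.array(bot.get_state()["tool_pos"])
for n in C: print(n,proj(n,p).round(1))
cv2.imwrite("pics/d2.png",cv2.resize(np.hstack([a,b]),None,fx=4,fy=4,interpolation=cv2.INTER_CUBIC))
E
```

```text
scene [[254.5 206.4]]
side [[275.8 189.4]]
```

View pics/d2.png

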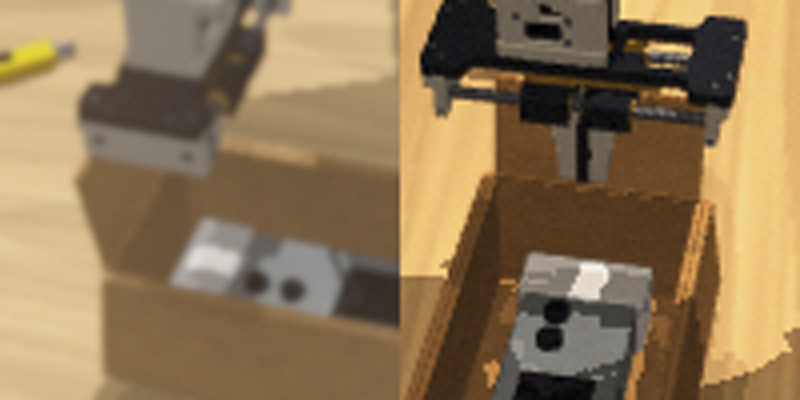

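```bash
python3 - <<'E'
from h import *
for th in(1.725,1.4,1.1,.8,.5,.2):
    print(th,*[((proj(n,world(Q,[flap(-1,x,75,0,th) for x in(-72,72)]))-o)*4).round().tolist() for n,o in(("scene",(205,160)),("side",(230,140)))])
print([((proj(n,world(Q,[flap(-1,x,0,0,0) for x in(-72,72)]))-o)*4).round().tolist() for n,o in(("scene",(205,160)),("side",(230,140)))])
a=cv2.imread("pics/scene1.png");b=bot.get_image("scene")[...,::-1]
print(np.abs(a.astype(int)-b).max()); 
b=b[150:240,195:295];s=bot.get_image("side")[140:230,230:330,::-1]
cv2.imwrite("pics/d3.png",cv2.resize(np.hstack([b,s]),None,fx=4,fy=4,interpolation=cv2.INTER_CUBIC))
E
```

```text
1.725 [[158.0, 47.0], [79.0, 179.0]] [[304.0, 100.0], [92.0, 77.0]]
1.4 [[192.0, 53.0], [115.0, 186.0]] [[299.0, 124.0], [84.0, 99.0]]
1.1 [[222.0, 66.0], [148.0, 201.0]] [[295.0, 153.0], [77.0, 128.0]]
0.8 [[248.0, 86.0], [177.0, 222.0]] [[290.0, 186.0], [72.0, 161.0]]
0.5 [[268.0, 110.0], [199.0, 247.0]] [[286.0, 221.0], [69.0, 195.0]]
0.2 [[279.0, 136.0], [212.0, 273.0]] [[283.0, 252.0], [68.0, 226.0]]
[[[180.0, 134.0], [106.0, 268.0]], [[297.0, 195.0], [92.0, 171.0]]]
41
```

View pics/d3.png

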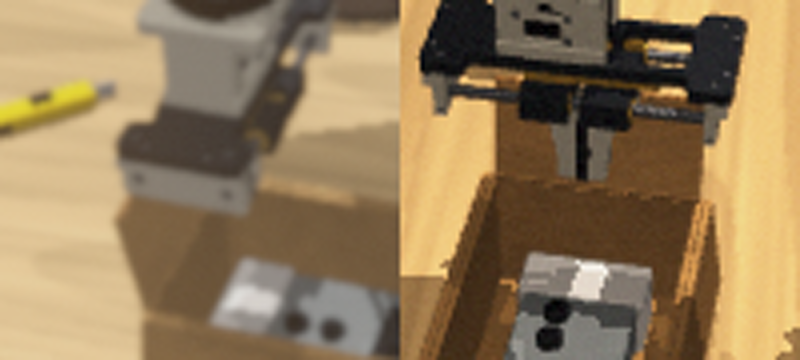

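```bash
python3 - <<'E'
from h import *
where();p=np.array(bot.get_state()["tool_pos"])
for n,o in(("scene",(195,150)),("side",(230,140))):
  for z in(0,66): print(n,z,((proj(n,world([p[0],p[1],-.063],[[x,y,p[2]+z] for x in((-21,21) if z==0 else (-97,97)) for y in((-9,9) if z==0 else (-39,39))]))-o)*4).round().tolist())
E
```

```text
t 2.47 world [542.6  38.6 124.5] carton [  0.8 -98.  124.5] toolx [-0.063 -0.998  0.   ] F [0.3 0.4 0.5]
scene 0 [[235.0, 203.0], [261.0, 208.0], [214.0, 243.0], [240.0, 248.0]]
scene 66 [[226.0, 53.0], [335.0, 71.0], [119.0, 231.0], [241.0, 255.0]]
side 0 [[216.0, 192.0], [211.0, 209.0], [154.0, 184.0], [149.0, 202.0]]
side 66 [[340.0, 99.0], [325.0, 177.0], [49.0, 67.0], [21.0, 142.0]]
```

```bash
python3 - <<'E'
from h import *
for z in(201,221): print(z,proj("side",[[675+d,0,z] for d in(-55,55)]).round(1).tolist(),proj("scene",[[675+d,0,z] for d in(-55,55)]).round(1).tolist())
o=np.hstack([cv2.imread("pics/side0.png")[90:165,180:280],cv2.imread("pics/scene0.png")[145:220,170:270]])
cv2.imwrite("pics/d4.png",cv2.resize(o,None,fx=4,fy=4,interpolation=cv2.INTER_CUBIC))
# wrist
s=bot.get_state();cv2.imwrite("pics/w1.png",bot.get_image("wrist")[...,::-1])
from scipy.spatial.transform import Rotation as R
T=np.eye(4);T[:3,:3]=R.from_rotvec(s["orientation"]).as_matrix();T[:3,3]=s["tool_pos"]
c=bot.get_calibration("wrist");M=np.linalg.inv(T@c["tool_from_camera"]);K=np.array([[c["fx"],0,c["cx"]],[0,c["fy"],c["cy"]],[0,0,1]])
P=world(Q,[[0,0,62],flap(-1,-72,0,0,0),flap(-1,72,0,0,0),flap(-1,-72,75,0,1.725),flap(-1,72,75,0,1.725),flap(-1,0,37.5,2.5,1.725),[-70,-135,0],[70,-135,0]])
p=(M[:3,:3]@P.T+M[:3,3:]).T;print(((K@p.T)[:2]/p[:,2]).T.round().tolist(),p[:,2].round())
E
```

```text
201 [[248.0, 155.5], [207.0, 152.6]] [[229.2, 200.5], [214.1, 231.1]]
221 [[247.6, 149.4], [206.2, 146.5]] [[228.4, 194.2], [213.2, 224.6]]
[[280.0, 334.0], [406.0, 167.0], [156.0, 167.0], [478.0, 165.0], [87.0, 165.0], [282.0, 161.0], [362.0, 152.0], [198.0, 152.0]] [281. 206. 206. 132. 132. 169. 306. 306.]
```

View pics/w1.png

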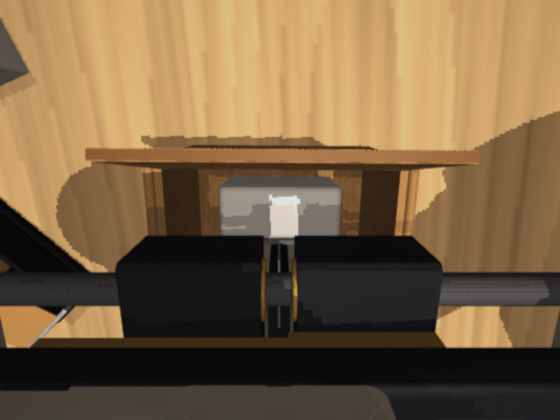

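View pics/d4.png

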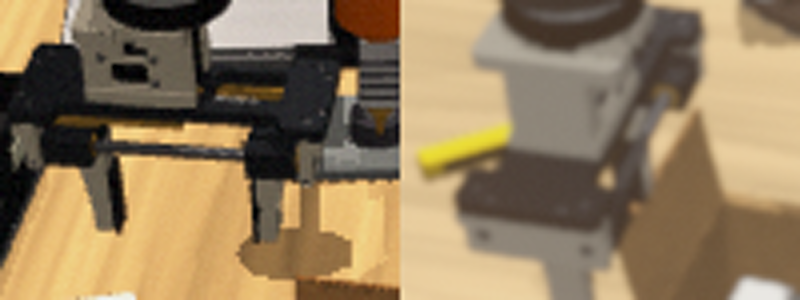

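The wrist picture shows the right flap's free edge at v≈155, spanning columns 88 to 478. That matches θ≈1.72, so the flap hasn't moved. In the side pictures the fingertips appear about 20 mm higher than the reported TCP, so the fingers passed over the flap. I'll retract and repeat 20 mm lower, stopping partway to check.

```bash
python3 -m handwheel '[[-1,0,0,-0.06,0,0,0],[-1,0,0,-0.13,0,0,0],[-1,0.02,0,-0.14,0,0,0],[-1,0.09,0,-0.14,0,0,0],[-1,0.174,0,-0.14,0,0,0],[-1,0.18,0,-0.14,0,0,0],[-1,0.18,0,-0.08,0,0,0],[-1,0.18,0,-0.015,0,0,0],[-1,0.18,0,-0.015,0,0,0]]' | sed -n 2,4p
python3 -m handwheel '[[-1,-0.03,0,0,0,0,0],[-1,-0.05,0,0,0,0,0],[-1,-0.071,0,0,0,0,0],[-1,-0.09,0,0,0,0,0],[-1,-0.109,0,0.001,0,0,0],[-1,-0.123,0,0.007,0,0,0],[-1,-0.137,0,0.015,0,0,0],[-1,-0.148,0,0.025,0,0,0],[-1,-0.159,0,0.037,0,0,0],[-1,-0.163,0,0.044,0,0,0],[-1,-0.163,0,0.044,0,0,0]]' | sed -n 2,4p
cat >> h.py <<'E'
def pose():
    from scipy.spatial.transform import Rotation as R
    s=bot.get_state();T=np.eye(4);T[:3,:3]=R.from_rotvec(s["orientation"]).as_matrix();T[:3,3]=s["tool_pos"];return T
def silhouette(n,P4):
    m=np.zeros((420,560),np.uint8);cv2.fillConvexPoly(m,cv2.convexHull(proj(n,P4).round().astype(np.int32)),1);return m>0
def flapfit(side,q=Q):
    nm="flap_right" if side<0 else "flap_left"
    for n in("scene","side"):
        bot.get_image(n);d=bot.cut_out(n,nm)[:2]
        for e in d:
            best=[]
            for th in np.arange(-.4,2.2,.05):
                m=silhouette(n,world(q,[flap(side,x,s,k,th) for x in(-72,72) for s in(0,75) for k in(-2.5,2.5)]))
                best.append(((m&e["region"]).sum()/(m|e["region"]).sum(),round(th,2)))
            print(nm,n,round(e["confidence"],2),int(e["region"].sum()),e["bbox"],[(round(a,2),b) for a,b in sorted(best)[::-1][:4]])
E
python3 - <<'E'
from h import *
where();flapfit(-1)
E
```

```text
tool_pos: [533.0, -52.0, 127.0]
orientation: [2.144, -2.289, -0.008]
ft_force: [-2.1, -0.1, 0.1]
tool_pos: [541.3, 30.6, 108.6]
orientation: [2.15, -2.289, -0.001]
ft_force: [0.2, 0.5, -0.9]
t 4.18 world [541.3  30.6 108.6] carton [  -0.  -106.1  108.6] toolx [-0.062 -0.998  0.001] F [ 0.2  0.5 -0.9]
flap_right scene 0.77 477 [233.9, 188.7, 37.1, 38.1] [(np.float64(0.65), np.float64(0.6)), (np.float64(0.65), np.float64(0.65)), (np.float64(0.61), np.float64(0.55)), (np.float64(0.58), np.float64(0.5))]
flap_right side 0.55 280 [252.5, 182.4, 50.7, 8.6] [(np.float64(0.72), np.float64(0.6)), (np.float64(0.63), np.float64(0.55)), (np.float64(0.58), np.float64(0.65)), (np.float64(0.53), np.float64(0.5))]
```

The flap is now at about 0.6 rad, so the tip offset is about 22 mm. Next I'll press it down to level, lift, and measure.

```bash
python3 -m handwheel '[[-1,-0.008,0,0.012,0,0,0],[-1,-0.014,0,0.024,0,0,0],[-1,-0.019,0,0.036,0,0,0],[-1,-0.022,0,0.049,0,0,0],[-1,-0.022,0,0.049,0,0,0],[-1,-0.022,0,0.049,0,0,0]]' | sed -n 2,4p
python3 -m handwheel '[[-1,0,0,-0.03,0,0,0],[-1,0,0,-0.1,0,0,0],[-1,0,0,-0.18,0,0,0],[-1,0,0,-0.25,0,0,0],[-1,0,0,-0.25,0,0,0]]' | sed -n 2,4p
python3 - <<'E'
from h import *
where();flapfit(-1)
E
```

```text
tool_pos: [542.1, 41.3, 84.6]
orientation: [2.15, -2.289, -0.001]
ft_force: [-0.6, -0.1, -0.3]
tool_pos: [546.5, 41.9, 218.4]
orientation: [-2.145, 2.282, -0.009]
ft_force: [0.3, -0.0, 0.6]
t 5.3 world [546.5  41.9 218.4] carton [  4.4 -94.5 218.4] toolx [-0.062 -0.998 -0.003] F [ 0.3 -0.   0.6]
flap_right scene 0.73 1053 [230.9, 192.5, 44.1, 39.0] [(np.float64(0.95), np.float64(0.1)), (np.float64(0.94), np.float64(0.05)), (np.float64(0.93), np.float64(0.15)), (np.float64(0.91), np.float64(-0.0))]
flap_right side 0.72 1057 [252.0, 180.5, 52.8, 27.1] [(np.float64(0.94), np.float64(0.1)), (np.float64(0.93), np.float64(0.05)), (np.float64(0.9), np.float64(-0.0)), (np.float64(0.87), np.float64(0.15))]
```

```bash
python3 -m handwheel '[[-1,0,0,0.08,0,0,0],[-1,0,0,0.16,0,0,0],[-1,0,0,0.23,0,0,0],[-1,0,0,0.26,0,0,0],[-1,0,0,0.27,0,0,0],[-1,0,0,0.276,0,0,0],[-1,0,0,0.276,0,0,0],[-1,0,0,0.276,0,0,0]]' | sed -n 2,4p
python3 -m handwheel '[[-1,0,0,-0.05,0,0,0],[-1,0,0,-0.13,0,0,0],[-1,0,0,-0.21,0,0,0],[-1,0,0,-0.276,0,0,0],[-1,-0.08,0,-0.276,0,0,0],[-1,-0.16,0,-0.276,0,0,0],[-1,-0.24,0,-0.276,0,0,0],[-1,-0.32,0,-0.276,0,0,0],[-1,-0.4,0,-0.276,0,0,0],[-1,-0.48,0,-0.276,0,0,0],[-1,-0.55,0,-0.276,0,0,0],[-1,-0.59,0,-0.276,0,0,0]]' | sed -n 2,4p
python3 -m handwheel '[[-1,0,0,0,0,0,0],[-1,0,0,0.08,0,0,0],[-1,0,0,0.15,0,0,0],[-1,0,0,0.173,0,0,0],[-1,0,0,0.173,0,0,0]]' | sed -n 2,4p
python3 - <<'E'
from h import *
where();flapfit(-1);flapfit(1)
E
```

```text
tool_pos: [543.4, 41.6, 73.2]
orientation: [-2.15, 2.289, -0.001]
ft_force: [-0.4, -1.0, 0.6]
tool_pos: [561.3, 339.7, 211.8]
orientation: [-2.151, 2.286, 0.0]
ft_force: [-0.9, -0.2, -0.1]
tool_pos: [559.7, 334.2, 121.6]
orientation: [2.147, -2.287, -0.0]
ft_force: [-0.9, -0.9, 1.1]
t 7.58 world [559.7 334.2 121.6] carton [ -0.8 198.  121.6] toolx [-0.063 -0.998  0.004] F [-0.9 -0.9  1.1]
flap_right scene 0.63 1067 [231.5, 193.0, 44.0, 40.5] [(np.float64(0.88), np.float64(-0.05)), (np.float64(0.87), np.float64(-0.1)), (np.float64(0.87), np.float64(-0.0)), (np.float64(0.87), np.float64(-0.15))]
flap_right side 0.67 408 [274.1, 187.4, 26.5, 24.2] [(np.float64(0.3), np.float64(-0.2)), (np.float64(0.3), np.float64(-0.25)), (np.float64(0.29), np.float64(-0.3)), (np.float64(0.29), np.float64(-0.15))]
flap_right side 0.18 2920 [265.2, 348.1, 53.5, 70.8] [(np.float64(0.0), np.float64(2.15)), (np.float64(0.0), np.float64(2.1)), (np.float64(0.0), np.float64(2.05)), (np.float64(0.0), np.float64(2.0))]
flap_left scene 0.74 250 [334.4, 206.6, 15.0, 40.2] [(np.float64(0.65), np.float64(1.8)), (np.float64(0.61), np.float64(1.85)), (np.float64(0.54), np.float64(1.75)), (np.float64(0.49), np.float64(1.9))]
flap_left scene 0.5 1349 [311.9, 285.1, 35.4, 41.8] [(np.float64(0.0), np.float64(2.15)), (np.float64(0.0), np.float64(2.1)), (np.float64(0.0), np.float64(2.05)), (np.float64(0.0), np.float64(2.0))]
flap_left side 0.52 96 [224.9, 248.3, 61.4, 19.4] [(np.float64(0.13), np.float64(2.0)), (np.float64(0.12), np.float64(1.95)), (np.float64(0.1), np.float64(1.9)), (np.float64(0.1), np.float64(2.05))]
```

```bash
python3 -m handwheel '[[-1,0.04,0,0,0,0,0],[-1,0.07,0,0,0,0,0],[-1,0.097,0,0,0,0,0],[-1,0.115,0,0,0,0,0],[-1,0.132,0,0,0,0,0],[-1,0.146,0,0.005,0,0,0],[-1,0.158,0,0.012,0,0,0],[-1,0.168,0,0.021,0,0,0],[-1,0.178,0,0.032,0,0,0],[-1,0.185,0,0.044,0,0,0],[-1,0.192,0,0.057,0,0,0],[-1,0.195,0,0.067,0,0,0]]' | sed -n 2,4p
python3 -m handwheel '[[-1,0.002,0,0.007,0,0,0],[-1,0.002,0,0.013,0,0,0],[-1,0.002,0,0.013,0,0,0],[-1,0.002,0,0.013,0,0,0]]' | sed -n 2,4p
python3 -m handwheel '[[-1,0,0,-0.03,0,0,0],[-1,0,0,-0.1,0,0,0],[-1,0,0,-0.18,0,0,0],[-1,0,0,-0.25,0,0,0],[-1,0,0.08,-0.25,0,0,0],[-1,0,0.16,-0.25,0,0,0],[-1,0,0.16,-0.25,0,0,0],[-1,0,0.16,-0.25,0,0,0]]' | sed -n 2,4p
cat >> h.py <<'E'
def fit2(q=Q,free=True):
    # joint silhouette fit of carton pose and flap angles
    from scipy.optimize import minimize
    R=[]
    for n in("scene","side"):
        bot.get_image(n)
        for sd,nm in((-1,"flap_right"),(1,"flap_left")):
            d=[e for e in bot.cut_out(n,nm) if e["region"].sum()>300][:1]
            if d: R.append((n,sd,cv2.GaussianBlur(d[0]["region"].astype(np.float32),(0,0),1.0)));print(n,nm,round(d[0]["confidence"],2),d[0]["bbox"])
    def cost(p):
        c=0
        for n,sd,r in R:
            m=np.zeros((420*4,560*4),np.uint8)
            P=proj(n,world(p[:3]/[1,1,1000],[flap(sd,x,s,k,p[3 if sd<0 else 4]/1000) for x in(-72,72) for s in(0,75) for k in(-2.5,2.5)]))
            cv2.fillConvexPoly(m,cv2.convexHull(((P+.5)*4).round().astype(np.int32)),255)
            m=cv2.GaussianBlur(cv2.resize(m,(560,420),interpolation=cv2.INTER_AREA).astype(np.float32)/255,(0,0),1.0)
            c+=((m-r)**2).sum()/r.sum()
        return c
    x0=np.array([q[0],q[1],q[2]*1000,0,50.]);S=np.vstack([x0]+[x0+np.eye(5)[i]*[8,8,40,150,150][i] for i in range(5)])
    r=minimize(cost,x0,method="Nelder-Mead",options=dict(initial_simplex=S,maxiter=500))
    print("fit x y yaw thR thL",(r.x/[1,1,1000,1000,1000]).round(3),"cost",round(r.fun,3),"start",round(cost(x0),3))
    return r.x
E
python3 - <<'E'
from h import *
where();fit2();flapfit(-1);flapfit(1)
cv2.imwrite("pics/side2.png",bot.get_image("side")[...,::-1]);cv2.imwrite("pics/scene2.png",bot.get_image("scene")[...,::-1])
E
```

```text
tool_pos: [554.8, 237.8, 89.3]
orientation: [2.15, -2.29, 0.0]
ft_force: [-0.6, -0.7, 1.1]
tool_pos: [554.7, 237.5, 83.5]
orientation: [2.15, -2.29, -0.0]
ft_force: [-0.3, 1.0, 0.2]
tool_pos: [473.6, 242.9, 210.0]
orientation: [-2.152, 2.286, 0.001]
ft_force: [-0.3, 0.1, -0.5]
t 9.98 world [473.6 242.9 210. ] carton [-80.9 101.5 210. ] toolx [-0.061 -0.998 -0.002] F [-0.3  0.1 -0.5]
scene flap_right 0.7 [230.2, 194.2, 44.2, 39.1]
scene flap_left 0.93 [306.0, 207.2, 40.7, 40.5]
side flap_right 0.91 [250.6, 188.9, 36.2, 19.8]
side flap_left 0.91 [229.0, 235.0, 63.7, 31.9]
fit x y yaw thR thL [ 5.51134e+02  1.39150e+02 -4.60000e-02 -1.48000e-01  9.30000e-02] cost 1.782 start 1.983
flap_right scene 0.63 1009 [232.5, 195.9, 42.5, 40.2] [(np.float64(0.89), np.float64(-0.1)), (np.float64(0.88), np.float64(-0.05)), (np.float64(0.88), np.float64(-0.0)), (np.float64(0.88), np.float64(-0.15))]
flap_right side 0.86 434 [249.0, 186.3, 37.9, 23.7] [(np.float64(0.31), np.float64(-0.25)), (np.float64(0.31), np.float64(-0.3)), (np.float64(0.3), np.float64(-0.35)), (np.float64(0.3), np.float64(-0.2))]
flap_left scene 0.56 1175 [308.9, 206.5, 35.1, 39.8] [(np.float64(0.96), np.float64(0.05)), (np.float64(0.94), np.float64(-0.0)), (np.float64(0.94), np.float64(0.1)), (np.float64(0.92), np.float64(0.15))]
flap_left side 0.78 1590 [228.3, 235.9, 63.8, 32.9] [(np.float64(0.96), np.float64(-0.0)), (np.float64(0.95), np.float64(0.05)), (np.float64(0.93), np.float64(0.1)), (np.float64(0.92), np.float64(-0.05))]
```

```bash
python3 -m handwheel '[[-1,0.08,0,0,0,0,0],[-1,0.16,0,0,0,0,0],[-1,0.24,0,0,0,0,0],[-1,0.32,0,0,0,0,0],[-1,0.4,0,0,0,0,0],[-1,0.48,0,0,0,0,0],[-1,0.55,0,0,0,0,0],[-1,0.62,0,0,0,0,0],[-1,0.66,0,0,0,0,0],[-1,0.66,0,0,0,0,0]]' | sed -n 2,4p
python3 - <<'E'
from h import *
where();fit2();flapfit(-1)
cv2.imwrite("pics/side3.png",bot.get_image("side")[...,::-1]);cv2.imwrite("pics/scene3.png",bot.get_image("scene")[...,::-1])
for th in(.1,.05,0,-.05,-.1,-.15):
    print(th,[proj(n,world(Q,[flap(-1,x,75,2.5,th) for x in(-72,72)]+[flap(-1,0,37.5,2.5,th)])).round(1).tolist() for n in("scene","side")])
E
```

```text
tool_pos: [453.7, -89.8, 209.0]
orientation: [2.147, -2.293, 0.0]
ft_force: [-1.2, -0.4, -0.5]
t 11.62 world [453.7 -89.8 209. ] carton [ -79.8 -231.8  209. ] toolx [-0.066 -0.998  0.   ] F [-1.2 -0.4 -0.5]
scene flap_right 0.63 [232.7, 194.7, 40.7, 38.8]
scene flap_left 0.61 [306.1, 205.9, 38.4, 39.9]
side flap_right 0.67 [249.8, 182.7, 56.9, 29.6]
side flap_left 0.98 [229.9, 237.3, 61.4, 31.7]
fit x y yaw thR thL [ 5.48035e+02  1.36001e+02 -7.30000e-02 -2.25000e-01  5.80000e-02] cost 0.108 start 0.23
flap_right scene 0.92 1072 [232.2, 195.7, 43.5, 38.4] [(np.float64(0.88), np.float64(-0.05)), (np.float64(0.87), np.float64(-0.1)), (np.float64(0.87), np.float64(-0.15)), (np.float64(0.87), np.float64(-0.2))]
flap_right scene 0.57 6158 [24.2, 122.2, 120.0, 122.7] [(np.float64(0.0), np.float64(2.15)), (np.float64(0.0), np.float64(2.1)), (np.float64(0.0), np.float64(2.05)), (np.float64(0.0), np.float64(2.0))]
flap_right side 0.92 1227 [250.5, 182.0, 54.3, 30.3] [(np.float64(0.9), np.float64(-0.2)), (np.float64(0.9), np.float64(-0.25)), (np.float64(0.88), np.float64(-0.15)), (np.float64(0
[... 158 characters left out ...]
oat64(0.0), np.float64(2.05)), (np.float64(0.0), np.float64(2.0))]
0.1 [[[275.1, 195.4], [258.4, 229.8], [254.0, 210.4]], [[300.6, 204.7], [246.9, 198.1], [276.1, 193.0]]]
0.05 [[[275.2, 196.5], [258.6, 230.9], [254.1, 210.9]], [[300.6, 205.8], [246.9, 199.2], [276.0, 193.6]]]
0 [[[275.3, 197.5], [258.8, 232.0], [254.2, 211.4]], [[300.5, 206.9], [247.0, 200.3], [276.0, 194.1]]]
-0.05 [[[275.4, 198.5], [258.8, 233.0], [254.2, 212.0]], [[300.4, 207.9], [247.0, 201.3], [276.0, 194.6]]]
-0.1 [[[275.3, 199.6], [258.9, 234.1], [254.3, 212.5]], [[300.4, 208.9], [247.1, 202.3], [276.0, 195.2]]]
-0.15 [[[275.3, 200.6], [258.8, 235.1], [254.3, 213.0]], [[300.4, 209.8], [247.2, 203.2], [276.0, 195.6]]]
```

```bash
python3 -m handwheel '[[-1,-0.08,-0.03,0.03,0,0.03,0],[-1,-0.16,-0.07,0.06,0,0.07,0],[-1,-0.24,-0.11,0.098,0,0.1,0],[-1,-0.32,-0.15,0.098,0,0.1,0],[-1,-0.374,-0.16,0.098,0,0.1,0],[-1,-0.374,-0.16,0.098,0,0.1,0],[-1,-0.374,-0.16,0.17,0,0.1,0],[-1,-0.374,-0.16,0.23,0,0.1,0],[-1,-0.374,-0.16,0.28,0,0.1,0],[-1,-0.374,-0.16,0.31,0,0.1,0],[-1,-0.374,-0.16,0.31,0,0.1,0],[-1,-0.374,-0.16,0.31,0,0.1,0]]' | sed -n 2,4p
python3 - <<'E'
from h import *
where();print(pose()[:3,:3].round(3))
E
```

```text
tool_pos: [545.8, 94.5, 53.6]
orientation: [1.982, -2.109, 0.314]
ft_force: [0.7, 0.4, 0.1]
t 13.22 world [545.8  94.5  53.6] carton [  0.4 -42.   53.6] toolx [-0.059 -0.949  0.31 ] F [0.7 0.4 0.1]
[[-0.059 -0.998 -0.02 ]
 [-0.949  0.062 -0.31 ]
 [ 0.31   0.001 -0.951]]
```

```bash
python3 -m handwheel '[[-1,0.02,0,0.0065,0,0,0],[-1,0.035,0,0.0115,0,0,0],[-1,0.042,0,0.0137,0,0,0],[-1,0.0475,0,0.0155,0,0,0],[-1,0.0475,0,0.0155,0,0,0],[-1,0.0475,0,0.0155,0,0,0]]' | sed -n 2,4p
python3 - <<'E'
from h import *
for i in range(2): bot.get_image("side");where()
E
```

```text
tool_pos: [544.9, 69.8, 54.5]
orientation: [1.983, -2.112, 0.315]
ft_force: [1.2, 0.2, 0.4]
t 13.77 world [544.8  69.8  54.4] carton [  1.  -66.8  54.4] toolx [-0.06  -0.949  0.309] F [0.3 0.5 1. ]
t 13.82 world [544.7  69.8  54.2] carton [  0.9 -66.8  54.2] toolx [-0.06  -0.949  0.309] F [-0.2  0.4  0.7]
```

```bash
python3 -m handwheel '[[-1,0.004,0,0.0012,0,0,0],[-1,0.0076,0,0.0025,0,0,0],[-1,0.0076,0,0.0025,0,0,0],[-1,0.0076,0,0.0025,0,0,0]]' | sed -n 2,4p
python3 - <<'E'
from h import *
for i in range(3): bot.get_image("scene");where()
E
```

```text
tool_pos: [544.4, 66.1, 53.8]
orientation: [1.983, -2.111, 0.314]
ft_force: [0.5, 4.1, -1.2]
t 14.2 world [544.4  66.1  53.8] carton [  0.9 -70.4  53.8] toolx [-0.06  -0.949  0.309] F [ 1.1  4.  -1.2]
t 14.25 world [544.4  66.1  53.8] carton [  0.9 -70.5  53.8] toolx [-0.06  -0.949  0.309] F [ 0.7  3.8 -1.5]
t 14.3 world [544.4  66.1  53.8] carton [  0.8 -70.5  53.8] toolx [-0.06  -0.949  0.309] F [ 0.9  3.6 -1.4]
```

```bash
python3 -m handwheel '[[-1,0.0012,0,-0.0037,0,0,0],[-1,0.0025,0,-0.0075,0,0,0],[-1,0.0037,0,-0.0112,0,0,0],[-1,0.005,0,-0.015,0,0,0],[-1,0.0062,0,-0.0187,0,0,0],[-1,0.0074,0,-0.0225,0,0,0],[-1,0.008,0,-0.0247,0,0,0],[-1,0.008,0,-0.0247,0,0,0]]' | sed -n 2,4p
python3 - <<'E'
from h import *
where();flapfit(-1)
E
```

```text
tool_pos: [544.1, 65.8, 67.1]
orientation: [1.982, -2.111, 0.314]
ft_force: [-0.9, 4.2, 0.8]
t 14.97 world [544.1  65.8  67.1] carton [  0.5 -70.8  67.1] toolx [-0.06  -0.949  0.309] F [-0.9  4.2  0.8]
flap_right scene 0.56 728 [229.3, 194.5, 32.9, 37.7] [(np.float64(0.49), np.float64(0.05)), (np.float64(0.49), np.float64(-0.0)), (np.float64(0.49), np.float64(0.1)), (np.float64(0.49), np.float64(0.15))]
flap_right side 0.53 140 [253.1, 185.7, 44.5, 19.9] [(np.float64(0.16), np.float64(0.5)), (np.float64(0.16), np.float64(0.45)), (np.float64(0.16), np.float64(0.55)), (np.float64(0.15), np.float64(0.4))]
```

```bash
python3 -m handwheel '[[-1,-0.01,0,-0.003,0,0,0],[-1,-0.03,0,-0.01,0,0,0],[-1,-0.0475,0,-0.0155,0,0,0],[-1,-0.02,0,-0.1,0,0,0],[-1,0.005,0,-0.17,0,0,0],[-1,0.0265,0,-0.2437,0,0,0],[-1,0.0265,0,-0.2437,0,0,0]]' | sed -n 2,4p
python3 -m handwheel '[[-1,0.08,0.03,0.02,0,-0.03,0],[-1,0.15,0.08,0.04,0,-0.07,0],[-1,0.21,0.12,0.07,0,-0.1,0],[-1,0.21,0.16,0.07,0,-0.1,0],[-1,0.21,0.16,0.07,0,-0.1,0],[-1,0.21,0.16,0.07,0,-0.1,0]]' | sed -n 2,4p
python3 - <<'E'
from h import *
where();q=fit2();flapfit(-1);flapfit(1)
E
```

```text
tool_pos: [549.5, 93.4, 194.5]
orientation: [1.99, -2.118, 0.32]
ft_force: [0.9, 0.8, 0.0]
tool_pos: [458.5, -16.1, 186.8]
orientation: [-2.146, 2.293, -0.001]
ft_force: [0.8, 1.4, 0.0]
t 16.25 world [458.5 -16.1 186.8] carton [ -79.7 -157.9  186.8] toolx [-0.066 -0.998 -0.001] F [0.8 1.4 0. ]
scene flap_right 0.59 [229.5, 193.1, 42.9, 42.8]
scene flap_left 0.91 [304.8, 205.3, 38.4, 42.5]
side flap_right 0.62 [249.1, 181.2, 55.7, 29.7]
side flap_left 0.55 [227.5, 232.8, 67.2, 33.2]
fit x y yaw thR thL [ 5.47322e+02  1.28950e+02 -5.20000e-02 -7.20000e-02  7.70000e-02] cost 0.08 start 0.441
flap_right scene 0.89 1064 [228.9, 191.9, 44.2, 42.6] [(np.float64(0.78), np.float64(0.15)), (np.float64(0.77), np.float64(0.1)), (np.float64(0.77), np.float64(0.05)), (np.float64(0.77), np.float64(-0.0))]
flap_right scene 0.38 7037 [224.1, 194.2, 121.9, 77.1] [(np.float64(0.17), np.float64(-0.3)), (np.float64(0.17), np.float64(-0.35)), (np.float64(0.17), np.float64(-0.4)), (np.float64(0.16), np.float64(-0.25))]
flap_right side 0.7 7243 [220.7, 179.6, 89.1, 108.9] [(np.float64(0.2), np.float64(-0.4)), (np.float64(0.2), np.float64(-0.35)), (np.float64(0.19), np.float64(-0.3)), (np.float64(0.19), np.float64(-0.25))]
flap_left scene 0.96 1186 [303.5, 206.0, 40.9, 39.1] [(np.float64(0.81), np.float64(0.1)), (np.float64(0.8), np.float64(0.05)), (np.float64(0.78), np.float64(0.15)), (np.float64(0.78), np.float64(-0.0))]
flap_left side 0.81 1579 [229.7, 232.0, 65.3, 32.8] [(np.float64(0.87), np.float64(0.2)), (np.float64(0.87), np.float64(0.15)), (np.float64(0.85), np.float64(0.25)), (np.float64(0.85), np.float64(0.1))]
flap_left side 0.56 2320 [254.2, 23.4, 42.6, 110.1] [(np.float64(0.0), np.float64(2.15)), (np.float64(0.0), np.float64(2.1)), (np.float64(0.0), np.float64(2.05)), (np.float64(0.0), np.float64(2.0))]
```

Right flap is about -0.07 and left about +0.08, both near the limits, so I want exact heights. I'll touch the bare bench to calibrate the true tip offset.

```bash
python3 -m handwheel '[[-1,0.08,0,0,0,0,0],[-1,0.12,0,0.05,0,0,0],[-1,0.12,0,0.13,0,0,0],[-1,0.12,0,0.21,0,0,0],[-1,0.12,0,0.29,0,0,0],[-1,0.12,0,0.35,0,0,0],[-1,0.12,0,0.38,0,0,0],[-1,0.12,0,0.38,0,0,0],[-1,0.12,0,0.39,0,0,0],[-1,0.12,0,0.4,0,0,0],[-1,0.12,0,0.4,0,0,0]]' 
python3 - <<'E'
from h import *
for i in range(2): bot.get_image("scene");where()
E
```

```text
time: 17.87
tool_pos: [455.8, -74.4, -13.7]
orientation: [-2.15, 2.289, -0.001]
ft_force: [-0.0, 1.3, 0.0]
gripper_width: 0.4
grasp_force: 0.0
t 17.92 world [455.8 -74.4 -13.3] carton [ -78.7 -216.2  -13.3] toolx [-0.063 -0.998 -0.   ] F [ 0.6 -0.1  0.1]
t 17.97 world [455.9 -74.3 -13.2] carton [ -78.7 -216.2  -13.2] toolx [-0.063 -0.998 -0.001] F [ 0.  -1.   0.3]
```

```bash
g(){ grep -E "tool_pos|ft_force"; }; python3 -m handwheel '[[-1,0,0,0.006,0,0,0],[-1,0,0,0.012,0,0,0],[-1,0,0,0.012,0,0,0]]'|g
python3 -m handwheel '[[-1,0,0,0.002,0,0,0],[-1,0,0,0.004,0,0,0],[-1,0,0,0.004,0,0,0]]'|g
python3 -m handwheel '[[-1,0,0,0.002,0,0,0],[-1,0,0,0.002,0,0,0]]'|g
python3 -m handwheel '[[-1,0,0,0.002,0,0,0],[-1,0,0,0.002,0,0,0]]'|g
python3 -m handwheel '[[-1,0,0,0.002,0,0,0],[-1,0,0,0.002,0,0,0]]'|g
```

```text
tool_pos: [455.1, -74.5, -20.2]
ft_force: [-0.6, 0.4, -0.1]
tool_pos: [455.1, -74.5, -22.2]
ft_force: [-0.1, 0.5, -0.2]
tool_pos: [455.1, -74.5, -23.2]
ft_force: [-0.6, -0.2, -0.7]
tool_pos: [455.0, -74.6, -24.2]
ft_force: [-0.8, -0.0, -1.3]
tool_pos: [455.2, -74.5, -24.9]
ft_force: [-0.9, 0.1, 1.9]
```

```bash
g(){ grep -E "tool_pos|ft_force"; }; 
python3 -m handwheel '[[-1,0,0,0.001,0,0,0],[-1,0,0,0.001,0,0,0]]'|g
python3 -m handwheel '[[-1,0,0,0.001,0,0,0],[-1,0,0,0.001,0,0,0]]'|g
python3 -m handwheel '[[-1,0,0,-0.01,0,0,0],[-1,0,0,-0.02,0,0,0],[-1,0,0,-0.02,0,0,0]]'|g
```

```text
tool_pos: [455.3, -74.5, -24.9]
ft_force: [-2.9, 1.9, 10.8]
tool_pos: [455.3, -74.5, -25.0]
ft_force: [-5.8, 1.4, 18.3]
tool_pos: [455.8, -74.4, -15.2]
ft_force: [-0.3, 0.3, -0.8]
```

```bash
sed -i 's/^Q=.*/Q=[547.3,129.0,-0.06]/' h.py; g(){ grep -E "tool_pos|ft_force"; }; python3 -m handwheel '[[-1,0,0,-0.08,0,0,0],[-1,0,0,-0.16,0,0,0],[-1,0,0,-0.24,0,0,0],[-1,0,0,-0.29,0,0,0],[-1,-0.07,-0.04,-0.29,0,0.03,0],[-1,-0.14,-0.08,-0.29,0,0.07,0],[-1,-0.21,-0.12,-0.29,0,0.1,0],[-1,-0.28,-0.158,-0.29,0,0.1,0],[-1,-0.327,-0.158,-0.29,0,0.1,0],[-1,-0.327,-0.158,-0.22,0,0.1,0],[-1,-0.327,-0.158,-0.149,0,0.1,0],[-1,-0.327,-0.158,-0.149,0,0.1,0]]' |g
python3 -m handwheel '[[-1,0.02,0,0.0065,0,0,0],[-1,0.03,0,0.01,0,0,0],[-1,0.038,0,0.0125,0,0,0],[-1,0.044,0,0.0145,0,0,0],[-1,0.0475,0,0.0155,0,0,0],[-1,0.0475,0,0.0155,0,0,0]]' |g
python3 - <<'E'
from h import *
for i in range(3): bot.get_image("side");where()
E
```

```text
tool_pos: [540.4, 82.1, 52.6]
ft_force: [-1.3, -1.2, -0.7]
tool_pos: [543.8, 59.0, 59.8]
ft_force: [1.1, 1.4, 0.8]
t 21.1 world [543.7  59.   59.6] carton [  0.6 -70.1  59.6] toolx [-0.06  -0.95   0.308] F [1.2 1.7 0.2]
t 21.15 world [543.5  59.   59.3] carton [  0.4 -70.1  59.3] toolx [-0.06  -0.949  0.308] F [ 2.   2.3 -0.2]
t 21.2 world [543.2  58.9  59.1] carton [  0.1 -70.2  59.1] toolx [-0.06  -0.949  0.309] F [1.4 0.9 0.6]
```

```bash
g(){ grep -E "tool_pos|ft_force"; }; python3 -m handwheel '[[-1,0.0038,0,0.0012,0,0,0],[-1,0.0038,0,0.0012,0,0,0]]'|g
python3 -m handwheel '[[-1,0.0012,0,-0.0037,0,0,0],[-1,0.0025,0,-0.0075,0,0,0],[-1,0.0037,0,-0.0112,0,0,0],[-1,0.005,0,-0.015,0,0,0],[-1,0.0062,0,-0.0187,0,0,0],[-1,0.0074,0,-0.0225,0,0,0],[-1,0.0093,0,-0.0285,0,0,0],[-1,0.0093,0,-0.0285,0,0,0]]' |g
python3 -m handwheel '[[-1,-0.01,0,-0.003,0,0,0],[-1,-0.03,0,-0.01,0,0,0],[-1,-0.0475,0,-0.0155,0,0,0],[-1,-0.02,0,-0.1,0,0,0],[-1,0.005,0,-0.17,0,0,0],[-1,0.0265,0,-0.2437,0,0,0],[-1,0.0265,0,-0.2437,0,0,0]]' |g
python3 -m handwheel '[[-1,0.08,0.03,0.02,0,-0.03,0],[-1,0.15,0.08,0.04,0,-0.07,0],[-1,0.21,0.12,0.07,0,-0.1,0],[-1,0.21,0.16,0.07,0,-0.1,0],[-1,0.21,0.16,0.07,0,-0.1,0],[-1,0.21,0.16,0.07,0,-0.1,0]]' |g
python3 - <<'E'
from h import *
where();q=fit2();q=fit2();where()
E
```

```text
tool_pos: [542.9, 57.1, 58.5]
ft_force: [1.3, 3.6, 0.4]
tool_pos: [542.5, 56.6, 74.0]
ft_force: [-0.2, 4.0, 1.1]
tool_pos: [547.8, 84.2, 200.9]
ft_force: [1.1, 1.4, 0.8]
tool_pos: [456.8, -25.2, 193.2]
ft_force: [0.9, 1.6, -0.4]
t 23.12 world [456.8 -25.2 193.2] carton [ -81.1 -159.4  193.2] toolx [-0.066 -0.998 -0.001] F [ 0.9  1.6 -0.4]
scene flap_right 0.65 [228.0, 193.1, 43.0, 38.3]
scene flap_left 0.65 [300.7, 204.6, 37.4, 40.8]
side flap_right 0.6 [247.7, 177.8, 57.9, 25.3]
side flap_left 0.9 [230.4, 231.1, 67.1, 31.2]
fit x y yaw thR thL [ 5.47090e+02  1.18639e+02 -6.40000e-02  8.10000e-02  6.40000e-02] cost 0.031 start 0.848
scene flap_right 0.62 [225.1, 193.7, 44.8, 37.6]
scene flap_left 0.7 [303.5, 206.9, 36.1, 37.0]
side flap_right 0.59 [250.5, 180.6, 57.0, 21.6]
side flap_left 0.82 [230.4, 231.5, 62.6, 27.8]
fit x y yaw thR thL [ 5.47089e+02  1.19208e+02 -6.10000e-02  1.16000e-01  6.50000e-02] cost 0.037 start 0.876
t 23.72 world [457.4 -23.3 192.4] carton [ -80.6 -157.4  192.4] toolx [-0.062 -0.998  0.   ] F [ 0.2 -0.1 -0.3]
```

```bash
sed -i 's/^Q=.*/Q=[547.1,119.0,-0.062]/' h.py; g(){ grep -E "tool_pos|ft_force"; }; python3 -m handwheel '[[-1,-0.05,-0.06,0,0,0,0],[-1,-0.105,-0.12,0,0,0,0],[-1,-0.105,-0.161,0,0,0,0],[-1,-0.105,-0.161,0.08,0,0,0],[-1,-0.105,-0.161,0.16,0,0,0],[-1,-0.105,-0.161,0.19,0,0,0],[-1,-0.105,-0.161,0.205,0,0,0],[-1,-0.105,-0.161,0.215,0,0,0],[-1,-0.105,-0.161,0.219,0,0,0],[-1,-0.105,-0.161,0.219,0,0,0],[-1,-0.105,-0.161,0.219,0,0,0]]'|g
python3 - <<'E'
from h import *
for i in range(3): bot.get_image("side");where()
E
```

```text
tool_pos: [542.0, 24.0, 84.5]
ft_force: [0.2, -0.1, 1.1]
t 24.68 world [541.9  24.   84.5] carton [  0.7 -95.1  84.5] toolx [-0.063 -0.998 -0.001] F [ 0.1  0.4 -0. ]
t 24.73 world [541.8  24.   84.3] carton [  0.6 -95.2  84.3] toolx [-0.063 -0.998 -0.001] F [-0.4  0.3  0.8]
t 24.78 world [541.7  23.9  84.2] carton [  0.5 -95.3  84.2] toolx [-0.063 -0.998 -0.001] F [-0.3 -0.1 -0.5]
```

```bash
g(){ grep -E "tool_pos|ft_force"; }; python3 -m handwheel '[[-1,0,0,0.003,0,0,0],[-1,0,0,0.005,0,0,0],[-1,0,0,0.007,0,0,0],[-1,0,0,0.007,0,0,0],[-1,0,0,0.007,0,0,0],[-1,0,0,0.007,0,0,0]]'|g
python3 -m handwheel '[[-1,0,0,-0.02,0,0,0],[-1,0,0,-0.08,0,0,0],[-1,-0.06,0,-0.1,0,0,0],[-1,-0.14,0,-0.1,0,0,0],[-1,-0.22,0,-0.1,0,0,0],[-1,-0.3,0,-0.1,0,0,0],[-1,-0.36,0,-0.1,0,0,0],[-1,-0.388,0,-0.1,0,0,0],[-1,-0.388,0,-0.08,0,0,0],[-1,-0.388,0,-0.03,0,0,0],[-1,-0.388,0,-0.01,0,0,0],[-1,-0.388,0,-0.01,0,0,0]]'|g
python3 -m handwheel '[[-1,0,0,0.004,0,0,0],[-1,0,0,0.007,0,0,0],[-1,0,0,0.01,0,0,0],[-1,0,0,0.01,0,0,0],[-1,0,0,0.01,0,0,0],[-1,0,0,0.01,0,0,0]]'|g
```

```text
tool_pos: [541.2, 23.7, 79.6]
ft_force: [1.5, 1.7, 1.9]
tool_pos: [551.1, 215.2, 81.8]
ft_force: [-0.1, -0.1, -0.2]
tool_pos: [553.5, 217.2, 80.2]
ft_force: [1.6, -1.4, 1.6]
```

```bash
g(){ grep -E "time|tool_pos|ft_force|grip|grasp"; }; python3 -m handwheel '[[-1,0,0,-0.02,0,0,0],[-1,0,0,-0.08,0,0,0],[-1,0,0,-0.12,0,0,0],[0,0.06,0.08,-0.12,0,0,0],[0,0.117,0.152,-0.12,0,0,0],[0,0.117,0.152,-0.12,0,0,0],[0,0.117,0.152,-0.12,0,0,0],[0,0.117,0.152,-0.12,0,0,0],[0,0.117,0.152,-0.12,0,0,0],[0,0.117,0.152,-0.12,0,0,0]]'|g
python3 - <<'E'
from h import *
where();fit2();fit2();where()
E
```

```text
time: 27.62
tool_pos: [474.3, 164.2, 139.9]
ft_force: [-0.3, 0.2, 0.3]
gripper_width: 41.0
grasp_force: 0.0
t 27.62 world [474.3 164.2 139.9] carton [-75.4  40.6 139.9] toolx [-0.063 -0.998 -0.   ] F [-0.3  0.2  0.3]
scene flap_right 0.98 [227.6, 194.3, 42.2, 39.5]
scene flap_left 0.78 [301.0, 208.6, 38.2, 36.4]
side flap_left 0.96 [231.7, 231.0, 62.4, 30.7]
fit x y yaw thR thL [ 5.46866e+02  1.18676e+02 -5.90000e-02  1.20000e-02  3.00000e-03] cost 0.027 start 0.039
scene flap_right 0.86 [227.3, 193.5, 41.3, 40.9]
scene flap_left 0.58 [301.5, 208.9, 38.2, 36.8]
side flap_right 0.69 [169.4, 256.7, 35.0, 38.0]
side flap_left 0.64 [230.3, 231.2, 64.3, 29.7]
fit x y yaw thR thL [5.56056e+02 1.20220e+02 7.00000e-03 7.08000e-01 2.40000e-02] cost 1.511 start 1.779
t 28.22 world [473.6 163.7 139.5] carton [-76.1  40.  139.5] toolx [-0.063 -0.998  0.   ] F [ 0.4 -0.   0.4]
```

Both flaps are level (0.01 and 0.00 rad). Now the rim pinch.

```bash
g(){ grep -E "time|tool_pos|ft_force|grip|grasp"; }; python3 -m handwheel '[[0,0,0,0.06,0,0,0],[0,0,0,0.11,0,0,0],[0,0,0,0.15,0,0,0],[0,0,0,0.172,0,0,0],[0,0,0,0.172,0,0,0],[0,0,0,0.172,0,0,0]]'|g
python3 -m handwheel '[[-1,0,0,0,0,0,0],[-1,0,0,0,0,0,0],[-1,0,0,0,0,0,0],[-1,0,0,0,0,0,0],[-1,0,0,0,0,0,0],[-1,0,0,0,0,0,0],[-1,0,0,0,0,0,0],[-1,0,0,0,0,0,0],[-1,0,0,0,0,0,0],[-1,0,0,0,0,0,0]]'|g
python3 - <<'E'
from h import *
where();fit2()
E
```

```text
time: 28.72
tool_pos: [473.5, 163.5, 53.4]
ft_force: [0.0, 1.1, 0.6]
gripper_width: 43.7
grasp_force: 0.0
time: 29.55
tool_pos: [473.9, 163.8, 53.9]
ft_force: [-1.1, -0.4, 5.7]
gripper_width: 10.7
grasp_force: 30.0
t 29.55 world [473.9 163.8  53.9] carton [-75.8  40.2  53.9] toolx [-0.063 -0.998 -0.   ] F [-1.1 -0.4  5.7]
scene flap_right 0.72 [224.6, 194.7, 43.5, 37.2]
scene flap_left 0.84 [301.2, 207.2, 38.4, 39.6]
side flap_right 0.83 [249.0, 178.4, 29.2, 22.3]
side flap_left 0.58 [230.9, 232.5, 64.7, 29.6]
fit x y yaw thR thL [ 5.52303e+02  1.20395e+02 -1.30000e-02  3.11000e-01  1.00000e-03] cost 1.032 start 1.404
```

```bash
g(){ grep -E "time|tool_pos|ft_force|grip|grasp"; }; python3 -m handwheel '[[-1,0.01,-0.002,0,0,0,0],[-1,0.03,-0.006,0,0,0,0],[-1,0.055,-0.011,0,0,0,0],[-1,0.085,-0.017,0,0,0,0],[-1,0.115,-0.023,0,0,0,0],[-1,0.145,-0.029,0,0,0,0],[-1,0.175,-0.035,0,0,0,0],[-1,0.205,-0.041,0,0,0,0],[-1,0.235,-0.047,0,0,0,0],[-1,0.265,-0.053,0,0,0,0],[-1,0.29,-0.058,0,0,0,0],[-1,0.3,-0.06,0,0,0,0]]'|g
python3 - <<'E'
from h import *
where();q=[547.1+1.8+.998*30-.062*150*0,119-149.6,-.062]
t=pose()[:3,3];q=[t[0]+75.7+2.5,t[1]-44.7,-.062];print(np.round(q,1));fit2(q)
where()
E
```

```text
time: 30.85
tool_pos: [495.2, 12.1, 53.9]
ft_force: [-1.9, 7.3, 4.4]
gripper_width: 10.6
grasp_force: 30.2
t 30.85 world [495.2  12.1  53.9] carton [ -45.2 -109.9   53.9] toolx [-0.063 -0.998 -0.001] F [-1.9  7.3  4.4]
[ 5.734e+02 -3.260e+01 -1.000e-01]
scene flap_right 0.68 [168.3, 191.0, 45.9, 37.8]
scene flap_left 0.6 [240.7, 202.4, 40.2, 40.1]
side flap_right 0.45 [255.1, 27.0, 30.6, 109.9]
side flap_left 0.79 [235.3, 190.6, 57.6, 23.7]
fit x y yaw thR thL [ 5.69758e+02 -3.04110e+01 -3.00000e-02  1.44000e-01  3.00000e-03] cost 1.33 start 1.484
t 31.15 world [494.9  12.2  53.9] carton [ -45.5 -109.8   53.9] toolx [-0.062 -0.998  0.   ] F [ 4.2 -3.2  3.9]
```

```bash
g(){ grep -E "time|tool_pos|ft_force|grip|grasp"; }; python3 -m handwheel '[[-1,0.01,-0.002,0,0,0,0],[-1,0.03,-0.006,0,0,0,0],[-1,0.055,-0.011,0,0,0,0],[-1,0.08,-0.017,0,0,0,0],[-1,0.105,-0.022,0,0,0,0],[-1,0.13,-0.027,0,0,0,0],[-1,0.155,-0.032,0,0,0,0],[-1,0.18,-0.037,0,0,0,0],[-1,0.205,-0.042,0,0,0,0],[-1,0.225,-0.047,0,0,0,0],[-1,0.24,-0.05,0,0,0,0],[-1,0.24,-0.05,0,0,0,0]]'|g
sed -i 's/if e\["region"\].sum()>300\]/if e["region"].sum()>300 and (silhouette(n,world(q,[flap(sd,x,s,0,0) for x in(-72,72) for s in(0,75)]))\&e["region"]).sum()>.5*e["region"].sum()]/' h.py
cat >> h.py <<'E'
def ringerr(p):
    c,s=np.cos(p[2]/1000),np.sin(p[2]/1000);r=np.array([p[0]+100*s,p[1]-100*c]);e=np.array([582.5,-280.1])-r
    X=pose()[:2,0];Y=pose()[:2,1];print("ring",r.round(1),"to go",e.round(1),"tool units x,y",(e@X/500).round(4),(e@Y/500).round(4))
E
python3 - <<'E'
from h import *
where()
t=pose()[:3,3];q=[t[0]+78.2-5,t[1]-44.7,-.062];print(np.round(q,1));ringerr(fit2(q));ringerr(fit2(q));where()
a=bot.get_image("scene")[120:270,80:280,::-1];b=bot.get_image("side")[60:210,190:390,::-1]
cv2.imwrite("pics/e1.png",cv2.resize(np.hstack([a,b]),None,fx=2,fy=2,interpolation=cv2.INTER_CUBIC))
E
```

```text
time: 32.15
tool_pos: [512.1, -109.2, 53.9]
ft_force: [1.3, -0.9, 4.5]
gripper_width: 11.0
grasp_force: 30.5
t 32.15 world [ 512.1 -109.2   53.9] carton [ -20.8 -229.9   53.9] toolx [-0.062 -0.998 -0.001] F [ 1.3 -0.9  4.5]
[ 5.853e+02 -1.539e+02 -1.000e-01]
scene flap_right 0.81 [124.3, 193.7, 48.7, 32.5]
scene flap_left 0.62 [192.0, 203.9, 47.7, 36.6]
side flap_left 0.88 [234.6, 165.0, 54.5, 20.2]
fit x y yaw thR thL [ 5.86276e+02 -1.51409e+02 -3.30000e-02 -9.00000e-03  1.10000e-02] cost 0.025 start 0.118
ring [ 583.  -251.4] to go [ -0.5 -28.7] tool units x,y 0.0574 -0.0026
scene flap_right 0.88 [122.3, 190.0, 51.7, 39.7]
scene flap_left 0.77 [194.9, 199.9, 42.7, 36.8]
side flap_left 0.87 [237.1, 163.6, 52.5, 22.6]
fit x y yaw thR thL [ 5.86185e+02 -1.52060e+02 -2.70000e-02 -1.40000e-02 -2.40000e-02] cost 0.015 start 0.153
ring [ 583.5 -252. ] to go [ -1.  -28.1] tool units x,y 0.0562 -0.0016
t 32.75 world [ 512.1 -109.    53.9] carton [ -20.8 -229.7   53.9] toolx [-0.062 -0.998  0.   ] F [ 1.9 -1.8  4.1]
```

```bash
g(){ grep -E "time|tool_pos|ft_force|grip|grasp"; }; python3 -m handwheel '[[-1,0.006,0,0,0,0,0],[-1,0.015,0,0,0,0,0],[-1,0.025,-0.001,0,0,0,0],[-1,0.035,-0.001,0,0,0,0],[-1,0.045,-0.002,0,0,0,0],[-1,0.052,-0.002,0,0,0,0],[-1,0.0565,-0.002,0,0,0,0],[-1,0.0565,-0.002,0,0,0,0],[-1,0.0565,-0.002,0,0,0,0]]'|g
python3 - <<'E'
from h import *
q=[586,-180,-.03];ringerr(fit2(q));ringerr(fit2(q));where()
a=bot.get_image("scene")[120:270,80:280,::-1];b=bot.get_image("side")[60:210,190:390,::-1]
cv2.imwrite("pics/e2.png",cv2.resize(np.hstack([a,b]),None,fx=2,fy=2,interpolation=cv2.INTER_CUBIC))
E
```

```text
time: 33.6
tool_pos: [511.4, -136.2, 53.9]
ft_force: [1.3, 5.8, 7.1]
gripper_width: 10.3
grasp_force: 30.7
scene flap_right 0.77 [113.9, 191.1, 48.7, 36.0]
scene flap_left 0.66 [186.6, 198.9, 42.9, 35.1]
side flap_left 0.69 [240.2, 159.1, 51.2, 19.9]
fit x y yaw thR thL [ 5.85968e+02 -1.77618e+02 -1.60000e-02  3.30000e-02 -1.00000e-02] cost 0.078 start 0.158
ring [ 584.4 -277.6] to go [-1.9 -2.5] tool units x,y 0.0052 0.0035
scene flap_right 0.83 [116.0, 190.9, 47.8, 35.2]
scene flap_left 0.79 [186.4, 200.1, 44.3, 35.7]
side flap_left 0.69 [238.2, 156.4, 53.5, 22.9]
fit x y yaw thR thL [ 5.85904e+02 -1.77571e+02 -5.00000e-03  3.60000e-02  1.00000e-02] cost 0.095 start 0.153
ring [ 585.4 -277.6] to go [-2.9 -2.5] tool units x,y 0.0054 0.0054
t 34.2 world [ 511.4 -136.2   53.9] carton [ -19.8 -257.    53.9] toolx [-0.062 -0.998 -0.001] F [0.6 4.9 7. ]
```

```bash
g(){ grep -E "time|tool_pos|ft_force|grip|grasp"; }; python3 -m handwheel '[[-1,0.002,0.002,0,0,0,0],[-1,0.004,0.004,0,0,0,0],[-1,0.004,0.004,0,0,0,0],[-1,0.004,0.004,0,0,0,0],[-0.1,0.004,0.004,0,0,0,0],[-0.1,0.004,0.004,0,0,0,0],[-0.1,0.004,0.004,0,0,0,0],[-0.1,0.004,0.004,0,0,0,0],[-0.1,0.004,0.004,0,0,0,0],[-0.1,0.004,0.004,0,0,0,0]]'|g
python3 -m handwheel '[[-0.1,0,0,-0.03,0,0,0],[-0.1,0,0,-0.08,0,0,0],[-0.1,0,0,-0.15,0,0,0],[-0.1,0,0,-0.2,0,0,0],[-0.1,-0.08,0,-0.2,0,0,0],[-0.1,-0.16,0.04,-0.2,0,0,0],[-0.1,-0.24,0.08,-0.2,0,0,0],[-0.1,-0.32,0.1,-0.2,0,0,0],[-0.1,-0.4,0.1,-0.2,0,0,0],[-0.1,-0.48,0.1,-0.2,0,0,0],[-0.1,-0.5,0.1,-0.2,0,0,0]]'|g
python3 - <<'E'
from h import *
q=[586,-180,-.02];ringerr(fit2(q));ringerr(fit2(q))
a=bot.get_image("scene")[120:270,80:280,::-1];b=bot.get_image("side")[60:210,190:390,::-1]
cv2.imwrite("pics/e3.png",cv2.resize(np.hstack([a,b]),None,fx=2,fy=2,interpolation=cv2.INTER_CUBIC))
E
```

```text
time: 35.13
tool_pos: [508.2, -139.5, 53.3]
ft_force: [-0.2, -0.5, -0.8]
gripper_width: 38.7
grasp_force: 0.0
time: 36.05
tool_pos: [474.9, 117.6, 154.1]
ft_force: [1.1, 0.3, -0.0]
gripper_width: 39.0
grasp_force: 0.0
scene flap_right 0.98 [111.7, 188.4, 52.5, 36.0]
scene flap_left 0.81 [185.5, 198.3, 42.6, 36.5]
side flap_right 0.92 [252.9, 117.8, 30.8, 17.7]
side flap_left 0.71 [240.0, 159.0, 37.6, 16.9]
fit x y yaw thR thL [ 5.86428e+02 -1.79877e+02 -2.40000e-02  2.20000e-02 -9.00000e-02] cost 1.75 start 1.967
ring [ 584.  -279.8] to go [-1.5 -0.3] tool units x,y 0.0007 0.003
scene flap_right 0.95 [114.7, 186.9, 48.0, 38.6]
scene flap_left 0.65 [185.1, 203.4, 42.3, 31.4]
side flap_right 0.63 [255.0, 118.8, 28.4, 16.6]
side flap_left 0.84 [237.1, 157.8, 38.8, 16.4]
fit x y yaw thR thL [ 5.87845e+02 -1.80862e+02 -1.60000e-02  3.10000e-02 -8.30000e-02] cost 1.776 start 1.997
ring [ 586.2 -280.8] to go [-3.7  0.7] tool units x,y -0.001 0.0076
```

View pics/e3.png

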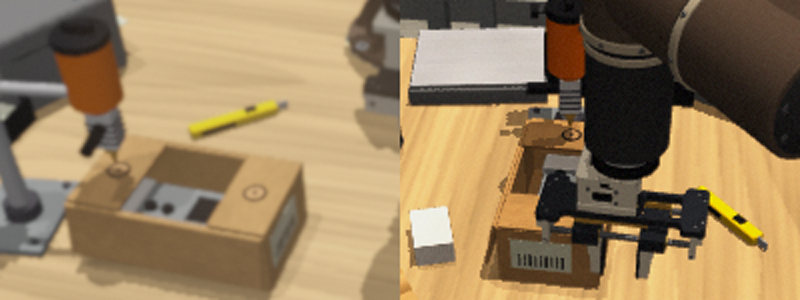

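The flaps look level. The right ring is at about (139,205) in the scene picture and (276,126.5) in the side picture, just under the nozzle. One numeric check, then hand in.

```bash
python3 - <<'E'
from h import *
print(proj("scene",[582.5,-280.1,105]),proj("side",[582.5,-280.1,105]))
r=least_squares(lambda p:np.r_[proj("scene",[*p,105])[0]-[138.8,204.8],proj("side",[*p,105])[0]-[275.8,126.3]],[580,-280]);print(r.x,r.fun)
if np.hypot(*(r.x-[582.5,-280.1]))<7: print(bot.finish_job())
E
```

```text
[[138.9557654  204.64223645]] [[274.75720082 126.56184196]]
[ 580.79392824 -281.38538203] [ 0.0071962  -0.61689675 -0.46688923  0.06731519]
the job is handed in; nothing more can be done
None
```

The job is handed in: by my camera measurements both short flaps are level, the right flap's ring is about 2 mm from the nozzle tip, and the carton stands released on the bench; no verdict was returned.

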